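# Key the spacer home on the spindle and fit its collar

## Robot

A 6-joint arm with a two-finger parallel gripper is mounted at the origin on the work surface; the furniture and walls round the work are solid. World frame = base frame: x ahead of the robot, y to its left, z up, the work surface at z = 0. Lengths are in m, angles in rad, forces in N, time in s.
With the tool pointing down it reaches from about 0.35 to 0.8 m from the base axis. Payload 7.3 kg.
Tool frame: the origin (TCP) lies at the very end of the fingers, on their centre line; the grasp point (between the pads) lies robot.grasp_offset behind it (robot.grasp_offset is the distance from the TCP to the grasp point, in m); z points along the fingers, y is the line along which they close (so a half turn about z gives the same grasp; the last joint's range is limited). The gripper opens to 85 mm and grips with 20 to 120 N. Pads are 22 mm wide; open, the fingers measure 114 mm over their backs; the gripper's body (76 mm by 85 mm) begins 54 mm behind the grasp point. The pads swing forward as they close: fully open they stand 13 mm farther back than shut.
Start: joints at [-1.37, 0.342, 1.524, -0, 1.275, -0.146], TCP at [0.178, -0.494, 0.231] pointing down, gripper open.
Joint ranges: [-2.53, 2.53], [-0.77, 2.02], [0.04, 2.7], [-1, 4.14], [0.28, 2.66], [-3.11, 3.11]. Speed limits (rad/s): [2.57, 2.57, 3.14, 3.14, 3.14, 3.14].

## Interface

Orientations are given as a unit quaternion [w, x, y, z].
In Python, from bench import robot gives the robot as it stands. The module is installed in compiled form; this text tells all that it offers.
- The arm moves only by the tool step_arm, never from a script. Its arguments are lists of equal length, an entry for each row: "linear": the shift along the world's x, y, z in m, a list of three; "turn": the turn about the world's z in rad; "gripper": the closure in counts, from 0 (fully open) to 255 (shut). A call has 1 to 5 rows; each row is the pose to reach, as a shift and turn from the pose commanded when the call began; what a row does not reach only later rows make up. A row lasts 1/12 s, in which the tool goes at most 41.7 mm and 7.16 degrees, less where a joint would pass 70% of its speed; a pose out of reach is approached as far as the arm can. A call with a gripper value outside its range is refused whole. The fingers move at their own pace and stop on an object; "newtons" is the grip in N (left out, the last holds). Time passes only in rows, so rows that repeat a pose let the fingers close. It gives the time, the measured TCP pose, the force, the opening and the grip force at its end, in the units of the state.
- robot.read_state(): the state, without advancing time (a new reading comes with each control period).
- robot.camera(name): name is "scene" or "top"; returns the picture (420x560x3 uint8, blue, green, red); there is no depth.
- robot.calibration(name): a dict with "fov_y" (degrees; the focal length in pixels is half the picture's height over the tangent of half this angle, whatever the lens; pixels are square), "cx", "cy" (the principal point, pixels), "R" (3x3) and "t" (3): a world point X has camera coordinates R X + t. Camera axes: x right, y down, z forward; pixel columns grow to the right and rows downward; lengths in m; the calibration is good to about 2 mm. A picture is of the moment at which its call begins. calibration takes no time and is no camera call.
- robot.close_job(): hands the job in; it is judged then, once.
The state is a dict: "t": time; "joint_positions": joint angles; "joint_vel": joint speeds; "effort": joint torques, N m; "eef_pos": TCP position; "ee_rot": TCP orientation; "wrist_force": force on the tool from outside, world axes, zero at the start; "moment": the same for the moment, N m; "width": finger opening in m; "finger_force": force on a finger pad.
Only numpy, scipy, OpenCV 4.12 (cv2) and the standard library are available. Lean on these libraries where they do the work, as an engineer would, in place of code of your own. Each camera call takes 0.05 s, during which the arm holds its last target. There are 200 camera calls.

## Task

The dark keyed spacer on the upright spindle is hung up with its two tabs on top of the shoulder: turn it, without taking it off the spindle, until the tabs fall into the keyways and it sits fully home on the flange. Then put the smaller plain collar over the spindle so that it lies flat on the spacer. Leave the other things where they are.

Things in the scene. Friction and masses are not known exactly. Their poses are not given: they have to be found in the camera images.
- spindle: Fixed upright steel spindle on a grey 120 x 120 x 12 mm base plate; origin under the plate's centre, z up. Flange 72 mm wide, top 20 mm up; bolt heads near the plate's corners, 18 mm up. Shaft 30 mm in diameter from 20 to 45 mm up (the shoulder), with two opposite keyways, 11 mm wide, 5 mm deep, open at the top, facing +x and -x of this frame. Above: plain 20 mm bar, end tapered, 82 mm up.
- spindle_seat (a point): Centre of the top of the spindle's flange, where the spacer has to sit; 20 mm above the spindle's origin, same axes (+x and -x point to the keyways).
- spindle_tip (a point): Centre of the upper end of the spindle, 62 mm above spindle_seat, same axes.
- spacer_mid (a point): Dark steel ring on the spindle, 60 mm outside, 28 mm high, bore 32.4 mm, 0.3 kg. Two tabs, 8 mm wide, 23 mm apart, in the bore's upper 12 mm along +x and -x, each by a fine light line on top. Point: its centre, half-way up. Starts 23 mm above spindle_seat, tabs on the shoulder, 0.5 to 1.57 rad from the keyways either way; let go within 0.08 rad of them (half turns alike) it drops 9 mm, home.
- collar_mid (a point): Plain round light metal collar, loose, lying flat on the table: 50 mm outside, bore 23 mm, 20 mm high, same both ways up, about 0.12 kg. This point is its centre, half-way up. Fitted on the home spacer, it is 38 mm above spindle_seat.
- arbor_wrench: Bystander: flat open-ended steel wrench, 60 x 217 x 9 mm, lying on the table, long along y of its frame; origin under its middle. To be left alone.
- hex_key: Bystander: bent steel hex key, 38 x 102 x 7 mm, long along y of its frame; origin under its middle. To be left alone.
- wax_tin: Bystander: flat round tin, 71 mm across, 25 mm high; origin under its middle. To be left alone.
There are look-alikes about, which are no part of the job. Leave any blue look-alike of the part that bears collar_mid alone.

How it is judged:
By the outcome, as a careful person would: the job done as asked, in the order asked, and still so for the second after the job is handed in, with the robot touching nothing.
It also fails if it takes over 54 s, if anything falls off the work surface, if the arm or the gripper's body presses on something with over 40 N, if the wrist force passes 120 N, or if a joint passes its speed limit or range.

## Working session

There is one attempt and no reset: what is moved stays moved. The work goes in short steps, Python scripts to look and compute and a tool call to move; the robot and the scene stay as the last step left them, time stands still between calls to the robot, and variables do not carry over. Pictures are saved under pics/ and viewed, at most 10 in all, crops included, and the job is handed in when it is done.

Besides the shell and the picture viewer there is one more tool, called after "Emit:" as name([rows], argument=value, ...), one row to a line, values as JSON. step_arm: Moves the arm, as the interface text tells. Its arguments: {"type":"object","properties":{"linear":{"type":"array","items":{"type":"array","items":{"type":"number"}}},"turn":{"type":"array","items":{"type":"number"}},"gripper":{"type":"array","items":{"type":"number"}},"newtons":{"type":"number"}},"required":["linear","turn","gripper"]}

```bash
mkdir -p pics; python3 - <<'E'
from bench import robot
import cv2,numpy as np
for n in("scene","top"):
    im=robot.camera(n); cv2.imwrite(f"pics/{n}0.png",im)
    c=robot.calibration(n); print(n,c)
print(robot.read_state(),robot.grasp_offset)
E
```

```text
scene {'fov_y': 56.184509534951346, 'cx': 278.406838245595, 'cy': 218.3564184137722, 'R': array([[-0.56682843, -0.8238052 , -0.00710795],
       [-0.48706208,  0.34206211, -0.80359445],
       [ 0.66443665, -0.45203817, -0.5951348 ]]), 't': array([0.28910468, 0.31824205, 0.6262214 ])}
top {'fov_y': 54.45115941332734, 'cx': 280.0614273928867, 'cy': 198.64726891705132, 'R': array([[-0.0069485 , -0.99994973,  0.00722918],
       [-0.99684355,  0.0063548 , -0.0791363 ],
       [ 0.07908638, -0.00775624, -0.99683759]]), 't': array([-0.02516875,  0.50754761,  1.08049089])}
{'t': 0.1, 'joint_positions': array([-1.37004172e+00,  3.42650808e-01,  1.52490143e+00, -1.71982976e-05,
        1.27541255e+00, -1.46002673e-01]), 'joint_vel': array([ 0.002778  , -0.00063612, -0.00073773,  0.00012709,  0.00017221,
        0.00056493]), 'effort': array([ 1.77235190e-03, -4.34447050e+01, -2.46490395e+01, -1.68409229e-04,
        4.65813922e-03,  2.58274980e-05]), 'eef_pos': array([ 0.17836484, -0.49339735,  0.23070362]), 'ee_rot': array([-6.85587414e-04,  9.85006872e-01,  1.72513743e-01, -2.70013956e-05]), 'wrist_force': array([-0.3249051 , -0.02729197,  0.49997933]), 'moment': array([-0.01977398,  0.0188225 , -0.01611829]), 'finger_force': 0.0, 'width': 0.08514131750242568} 0.0187
```

View pics/scene0.png

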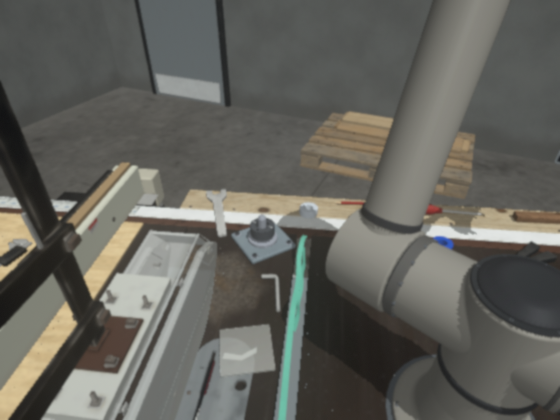

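View pics/top0.png

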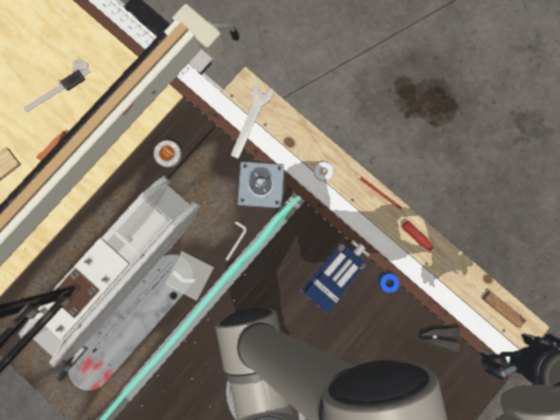

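The collar could be the light ring at top (324,171) or the blue ring at (390,283). The light one fits the description, and the blue one is the look-alike to avoid. The spindle is at (261,182), the tin at (167,153), the wrench at (252,120) and the hex key at (236,241). I'll confirm with an enlarged crop.

```bash
cat > h.py <<'E'
from bench import robot
import cv2,numpy as np
def ray(n,u,v):
    c=robot.calibration(n); f=210/np.tan(np.radians(c["fov_y"]/2))
    d=c["R"].T@np.array([(u-c["cx"])/f,(v-c["cy"])/f,1]); o=-c["R"].T@c["t"]; return o,d
def onz(n,u,v,z):
    o,d=ray(n,u,v); return o+d*(z-o[2])/d[2]
def pix(n,X):
    c=robot.calibration(n); f=210/np.tan(np.radians(c["fov_y"]/2)); p=c["R"]@np.array(X)+c["t"]
    return c["cx"]+f*p[0]/p[2], c["cy"]+f*p[1]/p[2]
E
python3 - <<'E'
from h import *
a=np.mean([robot.camera("top").astype(float) for _ in range(4)],0).astype(np.uint8)
np.save("top.npy",a)
L=cv2.resize(a[152:212,230:290],(400,400),interpolation=cv2.INTER_CUBIC)
R=cv2.resize(a[142:202,290:350],(400,400),interpolation=cv2.INTER_CUBIC)
s=cv2.imread("pics/scene0.png")
cv2.imwrite("pics/c1.png",np.hstack([L,R]))
print(onz("top",261,182,.03),onz("top",324,171,.02))
E
```

```text
[0.55167759 0.02230773 0.03      ] [ 0.58189087 -0.14831962  0.02      ]
```

View pics/c1.png

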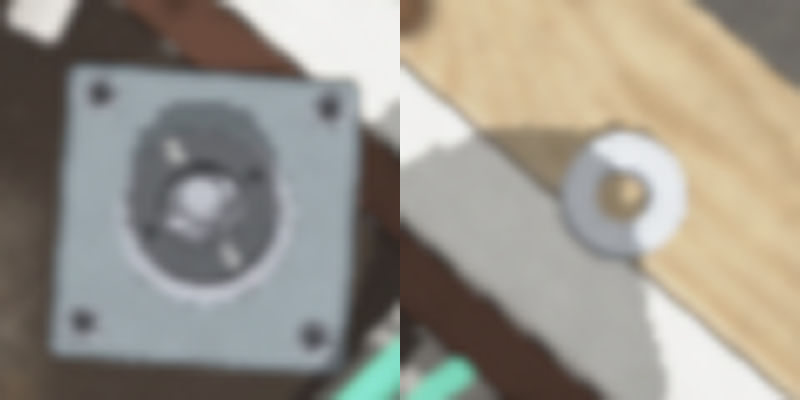

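The light ring at top (323,171) is the collar; wood shows through its bore. On the spindle, the spacer's light tab lines are at crop (174,152) and (230,254). The dark dots at 90° to them are not the tabs. The plate is square, so I'll look for the keyways down the bore and work out positions.

```bash
python3 - <<'E'
from h import *
a=np.load("top.npy"); k=400/60
def m(x,y,z,ox=230,oy=152): return onz("top",ox+(x+.5)/k-.5,oy+(y+.5)/k-.5,z)
for nm,P,z in(("plate",[(75,65),(357,85),(345,370),(52,350)],.012),("bolts",[(100,93),(329,106),(313,335),(83,321)],.018),("lines",[(174,152),(230,254)],.057),("tip",[(199,193)],.082)):
    W=np.array([m(*p,z) for p in P]); print(nm,W.mean(0).round(4))
    for i in range(len(W)-1): d=W[i+1]-W[i]; print("  ang",np.arctan2(d[1],d[0]).round(3),np.linalg.norm(d).round(4))
print("collar",m(225,194,.018,290,142))
s=np.mean([robot.camera("scene").astype(float) for _ in range(4)],0).astype(np.uint8)
def st(c): 
    c=cv2.resize(c,(400,400),interpolation=cv2.INTER_LANCZOS4).astype(float); return np.clip(c*1.5-40,0,255).astype(np.uint8)
cv2.imwrite("pics/c2.png",np.hstack([st(a[168:196,246:274]),st(s[210:254,240:284])]))
for z in(.02,.057,.082): print(pix("scene",(.551,.024,z)))
E
```

```text
plate [0.5481 0.0239 0.012 ]
  ang -1.648 0.116
  ang 3.092 0.1172
  ang 1.496 0.1195
bolts [0.5488 0.0241 0.018 ]
  ang -1.634 0.0935
  ang 3.066 0.0938
  ang 1.503 0.0933
lines [0.5484 0.0242 0.057 ]
  ang -2.646 0.0459
tip [0.5492 0.0243 0.082 ]
collar [ 0.5830873  -0.14673047  0.018     ]
(np.float64(260.9055163524036), np.float64(235.4021368866903))
(np.float64(260.38961255301496), np.float64(223.45316725295623))
(np.float64(260.027238302522), np.float64(215.06013172904895))
```

View pics/c2.png

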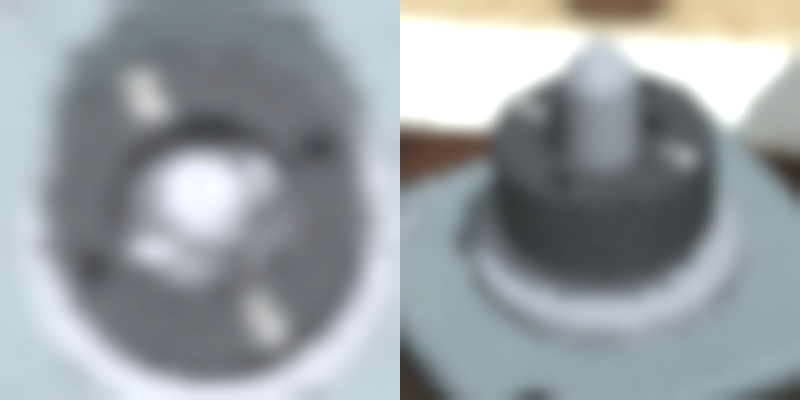

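```bash
python3 - <<'E'
from h import *
a=cv2.cvtColor(np.load("top.npy"),cv2.COLOR_BGR2GRAY).astype(np.float32)
C=(.5487,.0241)
for r in(.012,.0135):
  print(r)
  for d in range(0,360,15):
    t=np.radians(d); u,v=pix("top",(C[0]+r*np.cos(t),C[1]+r*np.sin(t),.045))
    print((d,int(cv2.remap(a,np.float32([[u]]),np.float32([[v]]),cv2.INTER_CUBIC)[0,0])),end=" ")
E
```

```text
0.012
(0, 117) (15, 127) (30, 133) (45, 138) (60, 139) (75, 128) (90, 123) (105, 135) (120, 169) (135, 158) (150, 142) (165, 136) (180, 120) (195, 108) (210, 106) (225, 114) (240, 119) (255, 119) (270, 115) (285, 127) (300, 151) (315, 152) (330, 128) (345, 120) 0.0135
(0, 90) (15, 97) (30, 106) (45, 112) (60, 117) (75, 118) (90, 114) (105, 130) (120, 163) (135, 142) (150, 130) (165, 124) (180, 110) (195, 102) (210, 106) (225, 110) (240, 112) (255, 118) (270, 113) (285, 118) (300, 137) (315, 139) (330, 112) (345, 93)
```

Down the bore, the shoulder is bright at about 115–165° and 295–320°. It is dark near 90° and 270°, so the keyways lie along plate axis 1.50 rad. The tabs are at 0.50, so the turn is about +1.0 rad. Next I check that the teal strip is flat, and set off at height.

```bash
python3 - <<'E'
from h import *
for a,b in(((297,200),(304,240)),((324,171),(308,209))):
    o,d=ray("top",*a);p,e=ray("scene",*b)
    s=np.linalg.lstsq(np.c_[d,-e],p-o,rcond=None)[0]; print(o+s[0]*d,p+s[1]*e)
print(onz("top",297,200,0))
E
```

```text
[ 0.50581709 -0.07576851 -0.01147034] [ 0.50557602 -0.076061   -0.01147415]
[ 0.58326305 -0.14940929  0.01067996] [ 0.58367457 -0.14891291  0.01068251]
[ 0.50494836 -0.07520199  0.        ]
```

Emit:
step_arm([
  [0.025,0.03,0],
  [0.05,0.06,0],
  [0.075,0.09,0],
  [0.1,0.13,0],
  [0.12,0.165,0],
], turn=[0,0,0,0,0], gripper=[0,0,0,0,0])

```text
t: 0.92
eef_pos: [0.2972, -0.331, 0.2313]
ee_rot: [0.0, 0.985, 0.172, 0.0]
wrist_force: [1.7, -0.4, 0.0]
width: 0.0853
finger_force: 0.0
```

The teal strip is flat. Continuing.

Emit:
step_arm([
  [0.024,0.033,0],
  [0.048,0.066,0],
  [0.072,0.1,0],
  [0.096,0.134,0],
  [0.12,0.168,0],
], turn=[0,0,0,0,0], gripper=[0,0,0,0,0])

```text
t: 1.33
eef_pos: [0.4172, -0.1625, 0.2317]
ee_rot: [0.0, 0.985, 0.172, 0.0]
wrist_force: [0.7, -0.6, 0.6]
width: 0.0855
finger_force: 0.0
```

Emit:
step_arm([
  [0.024,0.033,-0.01],
  [0.048,0.066,-0.02],
  [0.072,0.1,-0.03],
  [0.096,0.134,-0.05],
  [0.12,0.168,-0.065],
], turn=[0,0,0,0,0], gripper=[0,0,0,0,0])

```text
t: 1.75
eef_pos: [0.5324, -0.0012, 0.1688]
ee_rot: [0.0, 0.985, 0.173, 0.0]
wrist_force: [0.3, -0.2, -0.4]
width: 0.0857
finger_force: 0.0
```

Emit:
step_arm([
  [0.011,0.017,-0.02],
  [0.011,0.017,-0.04],
  [0.011,0.017,-0.06],
  [0.011,0.017,-0.07],
  [0.011,0.017,-0.07],
], turn=[0,0,0,0,0], gripper=[0,0,0,0,0])

```text
t: 2.17
eef_pos: [0.5411, 0.0141, 0.0972]
ee_rot: [-0.001, 0.985, 0.173, -0.002]
wrist_force: [-0.7, 0.0, -0.1]
width: 0.0856
finger_force: 0.0
```

```bash
python3 - <<'E'
from h import *
s=robot.camera("scene"); t=robot.camera("top")
cv2.imwrite("pics/c3.png",np.hstack([cv2.resize(x,(400,400),interpolation=cv2.INTER_CUBIC) for x in(s[170:270,210:310],t[142:222,220:300])]))
print(robot.read_state()["eef_pos"])
E
```

```text
[0.54289707 0.01359123 0.09992457]
```

View pics/c3.png

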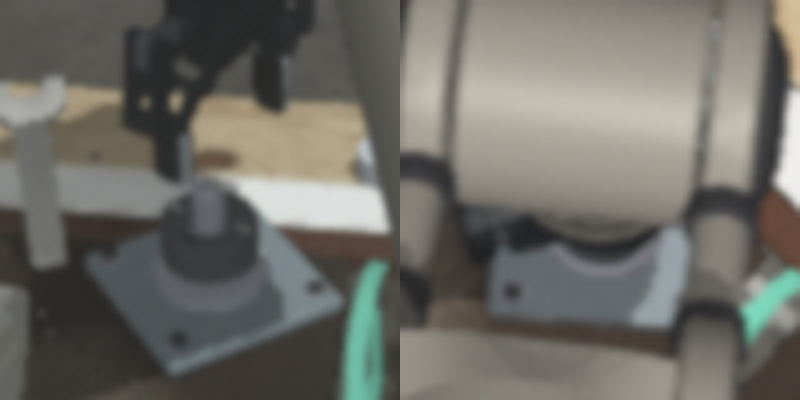

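The scene crop shows the open fingers just above the spindle tip, with the spacer untouched. The tool lags by about (6, 10) mm, so I correct that and then go down.

Emit:
step_arm([
  [0.006,0.0105,0],
  [0.006,0.0105,0],
  [0.006,0.0105,0],
], turn=[0,0,0], gripper=[0,0,0])

```text
t: 2.52
eef_pos: [0.5496, 0.0248, 0.1006]
ee_rot: [0.0, 0.985, 0.173, 0.001]
wrist_force: [-0.1, -0.2, -0.8]
width: 0.0855
finger_force: 0.0
```

Emit:
step_arm([
  [-0.001,-0.001,-0.025],
  [-0.001,-0.001,-0.05],
  [-0.001,-0.001,-0.074],
  [-0.001,-0.001,-0.074],
  [-0.001,-0.001,-0.074],
], turn=[0,0,0,0,0], gripper=[0,0,0,0,0])

```text
t: 2.93
eef_pos: [0.5472, 0.0234, 0.0252]
ee_rot: [-0.0, 0.985, 0.173, -0.001]
wrist_force: [0.5, 1.0, -0.3]
width: 0.0853
finger_force: 0.0
```

Emit:
step_arm([
  [0,0,0],
  [0,0,0],
  [0,0,0],
  [0,0,0],
  [0,0,0],
], turn=[0,0,0,0,0], gripper=[50,100,150,150,150], newtons=25)

```text
t: 3.35
eef_pos: [0.5489, 0.0233, 0.0272]
ee_rot: [0.001, 0.985, 0.173, 0.002]
wrist_force: [-0.4, -0.7, 7.0]
width: 0.0591
finger_force: 26.6
```

Emit:
step_arm([
  [0,0,0],
  [0,0,0],
  [0,0,0],
  [0,0,0],
  [0,0,0],
], turn=[0.12,0.24,0.36,0.48,0.6], gripper=[150,150,150,150,150])

```text
t: 3.77
eef_pos: [0.549, 0.0232, 0.0271]
ee_rot: [0.001, 0.889, 0.459, 0.002]
wrist_force: [1.9, -0.3, 4.5]
width: 0.0592
finger_force: 26.5
```

Emit:
step_arm([
  [0,0,0],
  [0,0,0],
  [0,0,0],
  [0,0,0],
  [0,0,0],
], turn=[0.12,0.24,0.34,0.4,0.4], gripper=[150,150,150,150,150])

```text
t: 4.18
eef_pos: [0.5474, 0.0234, 0.0256]
ee_rot: [-0.0, 0.781, 0.624, -0.0]
wrist_force: [0.0, -0.3, -3.7]
width: 0.0592
finger_force: 28.0
```

Emit:
step_arm([
  [0,0,0],
  [0,0,0],
  [0,0,0],
  [0,0,0],
  [0,0,0],
], turn=[0,0,0,0,0], gripper=[0,0,0,0,0])

```text
t: 4.6
eef_pos: [0.5478, 0.0234, 0.0256]
ee_rot: [0.0, 0.782, 0.623, 0.0]
wrist_force: [0.4, -0.5, 0.0]
width: 0.0856
finger_force: 0.0
```

Emit:
step_arm([
  [0,0,0.03],
  [0,0,0.06],
  [0,0,0.09],
  [0,-0.03,0.1],
  [0,-0.06,0.1],
], turn=[0,0,0,0,0], gripper=[0,0,0,0,0])

```text
t: 5.02
eef_pos: [0.5496, -0.0364, 0.1291]
ee_rot: [0.003, 0.781, 0.625, 0.002]
wrist_force: [0.8, -0.6, -0.3]
width: 0.0856
finger_force: 0.0
```

```bash
python3 - <<'E'
from h import *
s=robot.camera("scene"); t=robot.camera("top")
cv2.imwrite("pics/c4.png",np.hstack([cv2.resize(x,(400,400),interpolation=cv2.INTER_CUBIC) for x in(s[210:254,240:284],t[142:222,220:300])]))
for z in(.048,.057,.02): print(((np.array(pix("scene",(.5487,.0241,z)))-(240,210))*400/44).round())
E
```

```text
[191. 154.]
[190. 127.]
[194. 235.]
```

View pics/c4.png

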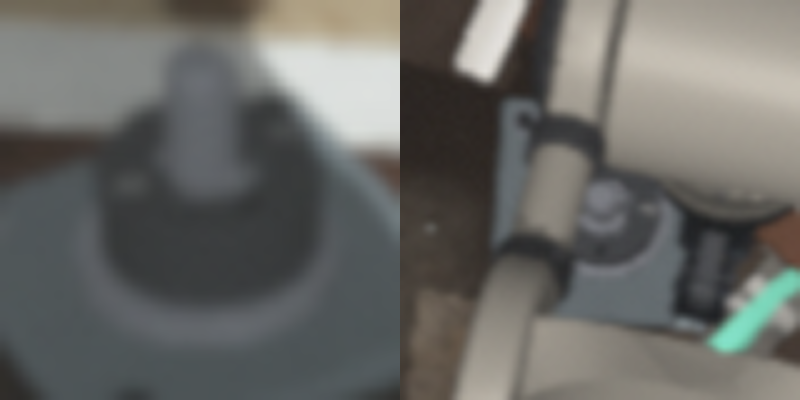

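The scene crop shows the tab lines now at (130,185) and (283,128). Their mean row of 156 matches the predicted 154 for home, against 127 when hung up, so the spacer has dropped. On to the collar.

Emit:
step_arm([
  [0.01,-0.035,0],
  [0.02,-0.07,0],
  [0.033,-0.105,0],
  [0.0335,-0.111,-0.03],
  [0.0335,-0.111,-0.05],
], turn=[0,0,0,0,0], gripper=[0,0,0,0,0])

```text
t: 5.53
eef_pos: [0.5817, -0.15, 0.0742]
ee_rot: [0.001, 0.783, 0.622, 0.0]
wrist_force: [-1.3, 0.3, -0.4]
width: 0.0856
finger_force: 0.0
```

Emit:
step_arm([
  [0,0,-0.01],
  [0,0,-0.01],
  [0,0,-0.01],
], turn=[0,0,0], gripper=[0,0,0])

```text
t: 5.78
eef_pos: [0.5811, -0.1468, 0.0653]
ee_rot: [-0.0, 0.782, 0.624, -0.0]
wrist_force: [0.4, 0.0, 0.2]
width: 0.0853
finger_force: 0.0
```

Emit:
step_arm([
  [0.001,-0.001,-0.03],
  [0.001,-0.001,-0.05],
  [0.001,-0.001,-0.061],
  [0.001,-0.001,-0.061],
  [0.001,-0.001,-0.061],
], turn=[0,0,0,0,0], gripper=[0,0,0,0,0])

```text
t: 6.2
eef_pos: [0.5827, -0.1484, 0.0054]
ee_rot: [0.0, 0.782, 0.624, 0.0]
wrist_force: [-0.1, 0.0, -0.2]
width: 0.0856
finger_force: 0.0
```

Emit:
step_arm([
  [0,0,0],
  [0,0,0],
  [0,0,0],
  [0,0,0],
  [0,0,0],
], turn=[0,0,0,0,0], gripper=[60,110,150,180,180], newtons=20)

```text
t: 6.62
eef_pos: [0.5829, -0.1488, 0.0058]
ee_rot: [0.001, 0.782, 0.624, 0.001]
wrist_force: [-0.5, 1.0, 6.1]
width: 0.0492
finger_force: 20.2
```

Emit:
step_arm([
  [0,0,0],
  [0,0,0],
  [0,0,0],
  [0,0,0],
  [0,0,0],
], turn=[0,0,0,0,0], gripper=[0,0,0,0,0])

```text
t: 7.03
eef_pos: [0.582, -0.1486, 0.0042]
ee_rot: [-0.0, 0.782, 0.624, -0.0]
wrist_force: [-0.5, -1.0, -0.2]
width: 0.0855
finger_force: 0.0
```

Emit:
step_arm([
  [0,0,0],
  [0,0,0],
  [0,0,0],
  [0,0,0],
  [0,0,0],
], turn=[-0.12,-0.24,-0.36,-0.48,-0.6], gripper=[0,0,0,0,0])

```text
t: 7.45
eef_pos: [0.582, -0.1486, 0.0042]
ee_rot: [-0.0, 0.932, 0.362, -0.0]
wrist_force: [-0.3, 0.1, 0.6]
width: 0.0853
finger_force: 0.0
```

Emit:
step_arm([
  [0,0,0],
  [0,0,0],
  [0,0,0],
  [0,0,0],
  [0,0,0],
], turn=[-0.12,-0.24,-0.36,-0.48,-0.6], gripper=[0,0,0,0,0])

```text
t: 7.87
eef_pos: [0.582, -0.1486, 0.0043]
ee_rot: [-0.0, 0.998, 0.07, -0.0]
wrist_force: [-0.6, -0.2, 0.3]
width: 0.0851
finger_force: 0.0
```

Emit:
step_arm([
  [0,0,0],
  [0,0,0],
  [0,0,0],
  [0,0,0],
  [0,0,0],
], turn=[-0.12,-0.24,-0.36,-0.37,-0.37], gripper=[0,0,0,0,0])

```text
t: 8.28
eef_pos: [0.5821, -0.1486, 0.0043]
ee_rot: [0.0, 0.994, -0.11, -0.0]
wrist_force: [-0.5, -0.3, 0.7]
width: 0.0852
finger_force: 0.0
```

Emit:
step_arm([
  [0,0,0],
  [0,0,0],
  [0,0,0],
  [0,0,0],
  [0,0,0],
], turn=[0,0,0,0,0], gripper=[60,110,150,180,180], newtons=25)

```text
t: 8.7
eef_pos: [0.5822, -0.1486, 0.0047]
ee_rot: [0.0, 0.994, -0.111, 0.0]
wrist_force: [-0.6, 0.4, 2.9]
width: 0.0485
finger_force: 25.9
```

Emit:
step_arm([
  [0,0,0.03],
  [0,0,0.06],
  [0,0,0.09],
  [0,0,0.11],
  [0,0,0.11],
], turn=[0,0,0,0,0], gripper=[180,180,180,180,180])

```text
t: 9.12
eef_pos: [0.5845, -0.1495, 0.1191]
ee_rot: [0.001, 0.994, -0.111, 0.004]
wrist_force: [0.1, 0.2, -0.4]
width: 0.0486
finger_force: 27.1
```

Emit:
step_arm([
  [-0.007,0.037,0],
  [-0.014,0.074,0],
  [-0.021,0.11,0],
  [-0.028,0.145,0],
  [-0.034,0.172,0],
], turn=[0,0,0,0,0], gripper=[180,180,180,180,180])

```text
t: 9.53
eef_pos: [0.5465, 0.0259, 0.113]
ee_rot: [-0.0, 0.994, -0.111, -0.001]
wrist_force: [0.7, -0.0, -0.7]
width: 0.0487
finger_force: 27.1
```

Emit:
step_arm([
  [0,0,-0.01],
  [0,0,-0.015],
  [0,0,-0.015],
  [0,0,-0.015],
], turn=[0,0,0,0], gripper=[180,180,180,180])

```text
t: 9.87
eef_pos: [0.5479, 0.0224, 0.0984]
ee_rot: [0.0, 0.994, -0.112, -0.001]
wrist_force: [-0.2, -0.0, -1.6]
width: 0.0483
finger_force: 27.1
```

```bash
python3 - <<'E'
from h import *
s=robot.camera("scene"); t=robot.camera("top")
cv2.imwrite("pics/c5.png",np.hstack([cv2.resize(x,(400,400),interpolation=cv2.INTER_CUBIC) for x in(s[190:250,230:290],t[142:222,220:300])]))
S=robot.read_state();print(S["eef_pos"],S["wrist_force"])
E
```

```text
[0.54842396 0.02218148 0.09922232] [-0.25365139  0.77432914 -0.84033902]
```

View pics/c5.png

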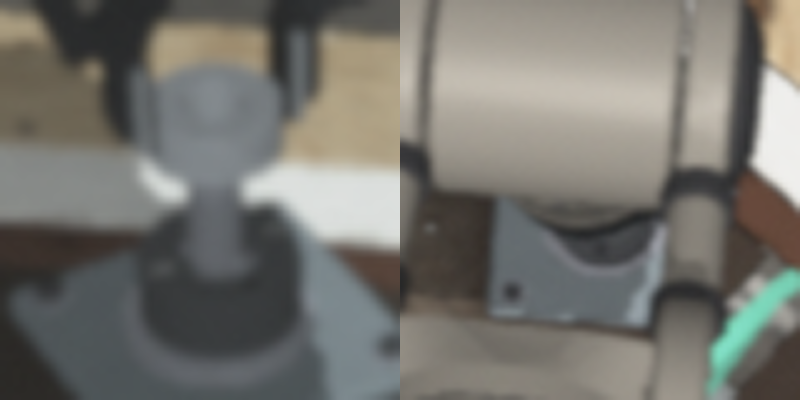

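The scene crop shows the collar held level right over the bar, with the collar centre at column ~213 and the bar at ~215. I lower it gently and watch the force.

Emit:
step_arm([
  [0,0.001,-0.004],
  [0,0.001,-0.008],
  [0,0.001,-0.012],
  [0,0.001,-0.016],
  [0,0.001,-0.018],
], turn=[0,0,0,0,0], gripper=[180,180,180,180,180])

```text
t: 10.38
eef_pos: [0.5478, 0.0243, 0.0806]
ee_rot: [0.0, 0.994, -0.111, -0.001]
wrist_force: [0.7, 0.0, -0.9]
width: 0.0486
finger_force: 27.1
```

Emit:
step_arm([
  [0,0,-0.002],
  [0,0,-0.004],
  [0,0,-0.006],
  [0,0,-0.006],
], turn=[0,0,0,0], gripper=[180,180,180,180])

```text
t: 10.72
eef_pos: [0.5479, 0.0245, 0.075]
ee_rot: [0.0, 0.994, -0.111, -0.0]
wrist_force: [0.0, 0.8, -0.8]
width: 0.0487
finger_force: 27.1
```

Emit:
step_arm([
  [0,0,-0.004],
  [0,0,-0.008],
  [0,0,-0.012],
  [0,0,-0.016],
  [0,0,-0.018],
], turn=[0,0,0,0,0], gripper=[180,180,180,180,180])

```text
t: 11.13
eef_pos: [0.5478, 0.0244, 0.0566]
ee_rot: [0.0, 0.994, -0.111, -0.0]
wrist_force: [-0.6, 0.3, -1.9]
width: 0.0486
finger_force: 27.1
```

Emit:
step_arm([
  [0,0,-0.001],
  [0,0,-0.003],
  [0,0,-0.004],
  [0,0,-0.004],
], turn=[0,0,0,0], gripper=[180,180,180,180])

```text
t: 11.47
eef_pos: [0.5482, 0.0244, 0.0539]
ee_rot: [0.0, 0.994, -0.111, 0.0]
wrist_force: [-2.4, -0.5, 2.0]
width: 0.0488
finger_force: 27.4
```

It is touching down softly. Release, lift and back off.

Emit:
step_arm([
  [0,0,0],
  [0,0,0],
  [0,0,0],
  [0,0,0],
  [0,0,0],
], turn=[0,0,0,0,0], gripper=[120,60,0,0,0])

```text
t: 11.88
eef_pos: [0.5482, 0.0244, 0.0534]
ee_rot: [0.0, 0.994, -0.111, 0.0]
wrist_force: [0.6, -0.4, 0.3]
width: 0.0856
finger_force: 0.0
```

Emit:
step_arm([
  [0,0,0.03],
  [0,0,0.06],
  [0,0,0.1],
  [0,-0.03,0.12],
  [0,-0.07,0.12],
], turn=[0,0,0,0,0], gripper=[0,0,0,0,0])

```text
t: 12.3
eef_pos: [0.5509, -0.0445, 0.1789]
ee_rot: [0.0, 0.994, -0.109, 0.005]
wrist_force: [1.0, 0.5, -0.1]
width: 0.0854
finger_force: 0.0
```

Emit:
step_arm([
  [-0.01,-0.04,0],
  [-0.02,-0.08,0],
  [-0.03,-0.12,0],
  [-0.04,-0.15,0],
  [-0.04,-0.15,0],
], turn=[0,0,0,0,0], gripper=[0,0,0,0,0])

```text
t: 12.72
eef_pos: [0.5066, -0.2009, 0.1733]
ee_rot: [0.001, 0.993, -0.114, -0.0]
wrist_force: [0.8, 0.2, 0.6]
width: 0.0853
finger_force: 0.0
```

```bash
python3 - <<'E'
from h import *
s=robot.camera("scene"); t=robot.camera("top")
cv2.imwrite("pics/c6.png",np.hstack([cv2.resize(x,(400,400),interpolation=cv2.INTER_CUBIC) for x in(s[200:250,236:286],t[152:212,230:290])]))
for z in(.048,.068,.082): print(((np.array(pix("scene",(.5487,.0241,z)))-(236,200))*8).round())
E
```

```text
[200. 215.]
[198. 162.]
[196. 124.]
```

View pics/c6.png

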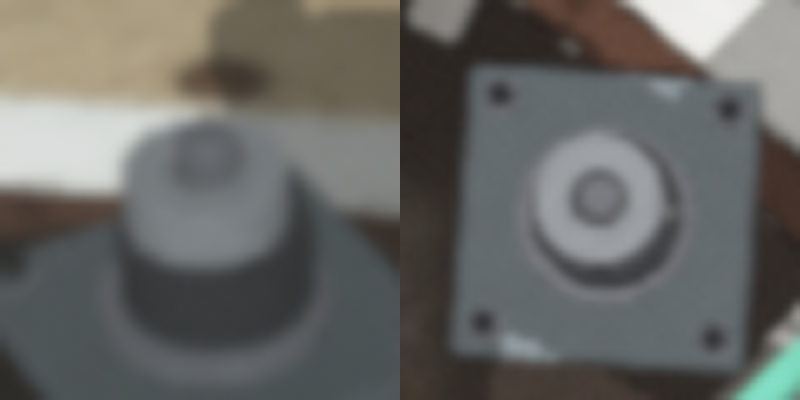

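```bash
python3 - <<'E'
from h import *
t=np.linspace(0,2*np.pi,180)
for zb in(.048,.055,.062):
  for z,n in((zb,"bottom"),(zb+.02,"top")):
    P=(np.array([pix("scene",(.5487+.025*np.cos(a),.0241+.025*np.sin(a),z)) for a in t])-(236,200))*8
    print(zb,n,P.min(0).round(),P.max(0).round())
E
```

```text
0.048 bottom [117. 166.] [283. 267.]
0.048 top [114. 113.] [281. 214.]
0.055 bottom [116. 147.] [282. 248.]
0.055 top [113.  94.] [281. 194.]
0.062 bottom [115. 129.] [282. 230.]
0.062 top [111.  76.] [281. 175.]
```

The final crop shows the collar's top edge at row ~118 and its front bottom edge at ~268. A collar flat on the home spacer should give 113 and 267, so it is seated. In the top view it is concentric with the bar. Handing in.

```bash
python3 -c "
from bench import robot
print(robot.close_job())"
```

```text
the job is handed in; nothing more can be done
None
```

The spacer was turned about 1.0 rad and dropped home onto the flange, the plain collar lies flat on it over the spindle, and the job was handed in at about 13 s; I didn't touch anything else.

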